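# Seat a walnut corner block in the glue-up jig

### The arm

A 6-joint arm with a two-finger parallel gripper is mounted at the origin on the work surface. World frame = base frame: x ahead of the robot, y to its left, z up, the work surface at z = 0. Lengths are in m, angles in degrees, forces in N, time in s.
With the tool pointing down it reaches from about 0.25 to 0.725 m from the base axis. Payload 9.7 kg.
Tool frame: the origin (TCP) lies midway between the tips of the shut fingers; the grasp point (between the pads) lies 19 mm behind it; y points along the fingers, x is the direction in which the jaws open and shut, and the axes are right-handed (so a half turn about y gives the same grasp; the last joint's range is limited). The gripper opens to 85 mm and grips with 20 to 120 N. Pads are 22 mm wide; open, the fingers measure 114 mm over their backs; the gripper's body (76 mm by 85 mm) begins 54 mm behind the grasp point. The pads swing forward as they close: fully open they stand 13 mm farther back than shut.
Start: joints at [-76.834, 4.979, 10.078, 95.1, 0, 90], TCP at [0.125, -0.536, 0.231] pointing down, gripper open.
Joint ranges: [-179.16, 179.16], [-48.56, 103.87], [-65.8, 70.77], [-126.05, 130.52], [-82.76, 87.17], [-180, 180]. Speed limits (degrees/s): [127.2, 127.2, 147.25, 180, 180, 180].

### API

Orientations are given as [roll, pitch, yaw] about the fixed x, y, z axes, in that order (R = Rz(yaw) Ry(pitch) Rx(roll)).
In Python, from workcell import get_obs, camera, job_done gives the robot as it stands.
- The arm moves only by the tool play_rows, never from a script. Its argument "moves" is a list of rows, each a list of 3 entries, a list of its own where there are three numbers: the turn, a rotation vector about the tool's x, y, z in degrees, then the shift along the tool's x, y, z in m, then the opening in per cent of the stroke, from 0 (shut) to 100 (fully open). A call has exactly 5 rows; each row is the pose to reach, as a shift and turn from the pose commanded when the call began, along the tool's axes at that moment; what a row does not reach only later rows make up. A row lasts 1/10 s, in which the tool goes at most 50 mm and 8.59 degrees, less where a joint would pass 70% of its speed; a pose out of reach is approached as far as the arm can. A call with a gripper value outside its range is refused whole. The fingers move at their own pace and stop on an object; "grip_force" is the grip in N (left out, the last holds). Time passes only in rows, so rows that repeat a pose let the fingers close, or fill a call up. It gives the time, the measured TCP pose, the force and the opening at its end, in the units of the state.
- get_obs(): the state, without advancing time (a new reading comes with each control period).
- camera(name): name is "scene" or "top"; returns a dict with "img" (384x512x3 uint8, red, green, blue), "fov_y" (degrees; the focal length in pixels is half the picture's height over the tangent of half this angle, whatever the lens; pixels are square), "cx", "cy" (the principal point, pixels), "world_from_camera" (4x4, takes a point from camera to world coordinates). Camera axes: x right, y up, looking along -z (the intrinsics and any distortion apply to the point x, -y, -z); pixel columns grow to the right and rows downward; lengths in m; the calibration is good to about 2 mm. A picture is of the moment at which its call begins. There is no depth.
- job_done(): hands the job in, once; it reports no verdict.
The state is a dict: "time": time; "q": joint angles; "qd": joint speeds; "joint_efforts": joint torques, N m; "ee_pos": TCP position; "tcp_rot": TCP orientation; "wrist_force": force on the tool from outside, world axes, zero at the start; "torque": the same for the moment, N m; "opening": finger opening in m.
Only numpy, scipy, OpenCV 4.12 (cv2) and the standard library are available. Lean on these libraries where they do the work, as an engineer would, in place of code of your own. Each camera call takes 0.05 s, during which the arm holds its last target.

### The job

Without picking it up, push the dark walnut corner block on the plywood jig flat against the long fence while it is still well short of the stop (6 cm or more), then keep it against the fence and slide it along until it sits fully home in the corner between fence and stop. Leave it there, flat on the board and touching both faces, and take the hand clear. Do not disturb the spare blocks and the other things lying about.

Things in the scene. Friction and masses are not known exactly. Their poses are not given: they have to be found in the camera images.
- jig: Fixed plywood jig board, top 18 mm above the bench. Origin on the bench surface; x across the board to the fence, y along the fence, z up. Board from x -130 to +110, y -200 to +200 mm. The wooden fence, 400 mm long, 25 wide, stands 22 mm above the board; its working face is the plane x = +85 mm, facing -x.
- stop: Fixed wooden stop across the board at the +y end of the fence: 85 mm long, 30 wide, 22 high, steel strap on top. Origin: the pocket corner on the board top, where the fence face (plane x = 0, facing -x) meets the stop face (plane y = 0, facing -y). Axes as the jig: x to the fence, y along it to the stop, z up. Its place along the fence differs between runs.
- block: Loose dark-brown walnut block, 24 mm thick, 60 g, flat on the board: a right triangle, 70 mm legs, tips cut 12 mm wide. Origin at its middle, underside. Square corner at (+26, +26) mm, leg faces in planes x = +26 (goes to the fence) and y = +26 (to the stop). Slanted face from (-44, +14) to (+14, -44), 21 mm from the origin, looks to (-1, -1). Axes within 0.3 rad of the jig.
- heel (a point): The block's square corner, on its underside: (+26, +26, 0) mm in the block's frame; when seated it meets the stop's origin. At the start it is 10 cm or more short of the stop, and the block 2 to 50 mm short of the fence. Pushing the middle of the slanted face towards (+1, +1) presses the block to fence and stop at once; it slides with light wood friction.
- toe (a point): Other end of the block's fence-side leg face, on its underside: (+26, -44, 0) mm in the block's frame.
- shim: loose pale wooden shim strip, 18 x 90 x 8 mm, lying on the near part of the jig board; origin at the centre of its underside. Bystander.
- dowel: loose pale dowel stub standing on the near part of the jig board, 18 mm across, 35 mm tall; origin at the centre of its foot. Bystander.
- spare_a: pale spare corner block on the bench, same shape and size as the dark one. Bystander.
- spare_b: second pale spare corner block on the bench, same shape and size. Bystander.
- glue: white closed glue bottle with an orange cap, 60 mm across, 170 mm tall; origin under its centre. Bystander.
- mug: blue mug, 84 mm across, 95 mm tall; origin under its centre. Bystander.
- tape: green ring (tape roll) lying flat, 90 mm across, 25 mm tall; origin under its centre. Bystander.
- mallet: rubber mallet lying on the bench, 260 mm long, wooden handle; origin under the middle of its length. Bystander.
There are look-alikes about, which are no part of the job. Of the things that look like the block, the largest one is meant.

How it is judged (in metres and radians):
On the way:
1. the block lies flat against the fence (both ends of its leg within 3 mm) with its square corner still more than 60 mm short of the stop (x of each of heel, toe in the frame of stop above -0.003 m and y of heel in the frame of stop below -0.06 m), for 0.1 s.
At the end, for the whole second after the job is handed in: The block lies flat on the board, at rest, its square corner within 3 mm of the pocket corner along and across the fence, and both ends of its fence-side leg within 3 mm of the fence (x of heel in the frame of stop between -0.003 and 0.003 m and x of toe in the frame of stop above -0.003 m and y of heel in the frame of stop between -0.003 and 0.003 m and z of block in the frame of stop below 0.003 m and angle between block's own z axis and vertical below 0.05 rad and linear speed of block below 0.01 m/s); the robot touches nothing.
It fails at once if the block is lifted more than 8 mm off the board or tipped by more than 0.25 rad (z of block in the frame of stop above 0.008 m or angle between block's own z axis and vertical above 0.25 rad).
It fails at once if the block comes within 50 mm of the stop while an end of its fence-side leg is more than 8 mm off the fence ((y of heel in the frame of stop above -0.05 m and x of heel in the frame of stop below -0.008 m) or (y of heel in the frame of stop above -0.05 m and x of toe in the frame of stop below -0.008 m)).
It fails at once if a bystander is moved by more than 20 mm (distance of any of shim, dowel, spare_a, spare_b, glue, mug, tape, mallet from where it was at the start of the episode above 0.02 m).
It also fails if it takes over 40 s, if anything falls off the work surface, if the arm or the gripper's body presses on something with over 40 N, if the wrist force passes 120 N, or if a joint passes its speed limit or range.

## Working session

There is one attempt and no reset: what is moved stays moved. The work goes in short steps, Python scripts to look and compute and a tool call to move; the robot and the scene stay as the last step left them, time stands still between calls to the robot, and variables do not carry over. Pictures are saved under pics/ and viewed, and the job is handed in when it is done.

Besides the shell and the picture viewer there is one more tool, called after "Emit:" as name(argument=value, ...) on one line, values as JSON. play_rows: Moves the arm, as the interface text tells. Its arguments: {"type":"object","properties":{"moves":{"type":"array"},"grip_force":{"type":"number"}},"required":["moves"]}

```bash
mkdir -p pics; ls
python3 - <<'E'
from workcell import get_obs,camera
import cv2,numpy as np
np.set_printoptions(precision=4,suppress=True)
o=get_obs();print(o)
for n in("scene","top"):
    c=camera(n);cv2.imwrite(f"pics/{n}0.png",cv2.cvtColor(cv2.resize(c["img"],None,fx=1.5,fy=1.5,interpolation=cv2.INTER_CUBIC),cv2.COLOR_RGB2BGR))
    np.savez(f"{n}0.npz",**{k:v for k,v in c.items()})
    print(n,{k:v for k,v in c.items() if k!="img"})
E
```

```text
pics
{'time': 0.0, 'q': array([-76.8355,   5.0106,  10.0355,  95.0998,   0.0013,  89.9991]), 'qd': array([-0.0389,  0.0023,  0.0672, -0.0222, -0.0072, -0.059 ]), 'joint_efforts': array([ -0.0002, -52.0384,  46.4808,   0.0163,  -0.0001,   0.    ]), 'ee_pos': array([ 0.1252, -0.5353,  0.2306]), 'tcp_rot': array([-89.9987,   0.0749, -76.8346]), 'wrist_force': array([ 0.2273, -0.1646, -1.3717]), 'torque': array([ 0.0348, -0.0137, -0.0044]), 'opening': 0.08523466150650526}
scene {'fov_y': 51.40978631804509, 'cx': 257.5974047269135, 'cy': 190.76452095923116, 'world_from_camera': array([[ 0.4521, -0.5351,  0.7137,  1.4656],
       [ 0.8919,  0.2625, -0.3682, -0.5129],
       [ 0.0096,  0.803 ,  0.5959,  0.8305],
       [ 0.    ,  0.    ,  0.    ,  1.    ]])}
top {'fov_y': 49.77762817167188, 'cx': 257.06917162138393, 'cy': 198.0858780150472, 'world_from_camera': array([[ 0.0035,  0.989 , -0.1476,  0.3342],
       [-0.9999,  0.002 , -0.0104, -0.0284],
       [-0.01  ,  0.1476,  0.989 ,  1.3401],
       [ 0.    ,  0.    ,  0.    ,  1.    ]])}
```

View pics/scene0.png

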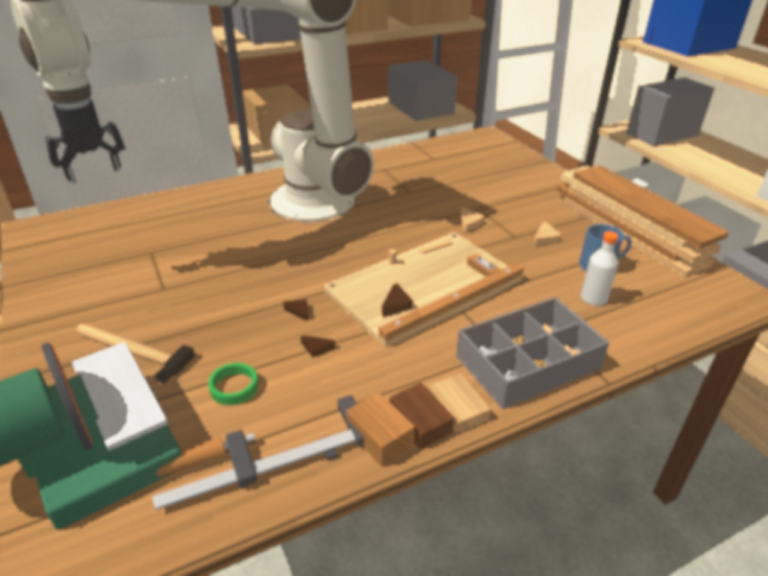

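View pics/top0.png

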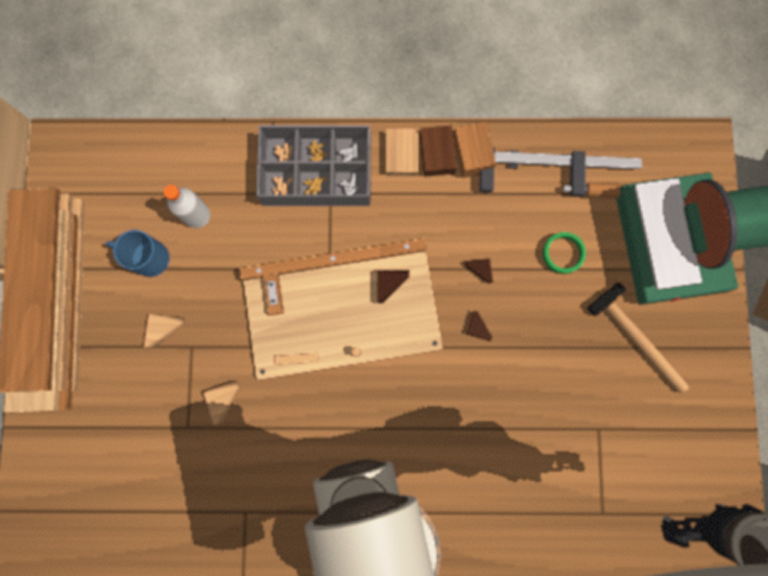

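```bash
cat > h.py <<'E'
import numpy as np,cv2
np.set_printoptions(precision=4,suppress=True)
def load(n): return dict(np.load(n,allow_pickle=True))
def K(c): 
    f=192/np.tan(np.radians(float(c["fov_y"]))/2); return f,float(c["cx"]),float(c["cy"])
def px2w(c,uv,z):
    f,cx,cy=K(c);uv=np.atleast_2d(uv).astype(float);T=c["world_from_camera"]
    d=np.c_[(uv[:,0]-cx)/f,-(uv[:,1]-cy)/f,-np.ones(len(uv))]@T[:3,:3].T
    return T[:3,3]+d*((z-T[2,3])/d[:,2])[:,None]
def w2px(c,p):
    f,cx,cy=K(c);T=c["world_from_camera"];q=(np.atleast_2d(p)-T[:3,3])@T[:3,:3]
    return np.c_[cx+f*q[:,0]/-q[:,2],cy-f*q[:,1]/-q[:,2]]
def crop(c,x0,y0,x1,y1,s,fn,polys=()):
    im=cv2.cvtColor(c["img"][y0:y1,x0:x1],cv2.COLOR_RGB2BGR)
    im=cv2.resize(im,None,fx=s,fy=s,interpolation=cv2.INTER_CUBIC)
    for P,col in polys:
        q=((w2px(c,P)-[x0,y0]+.5)*s-.5)
        cv2.polylines(im,[np.round(q*8).astype(int)],True,col,1,cv2.LINE_AA,3)
    cv2.imwrite(fn,im)
E
python3 - <<'E'
from h import *
crop(load("top0.npz"),155,150,300,260,5,"pics/topz.png")
crop(load("scene0.npz"),210,145,360,235,5,"pics/scz.png")
E
```

```text
(no output)
```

View pics/topz.png

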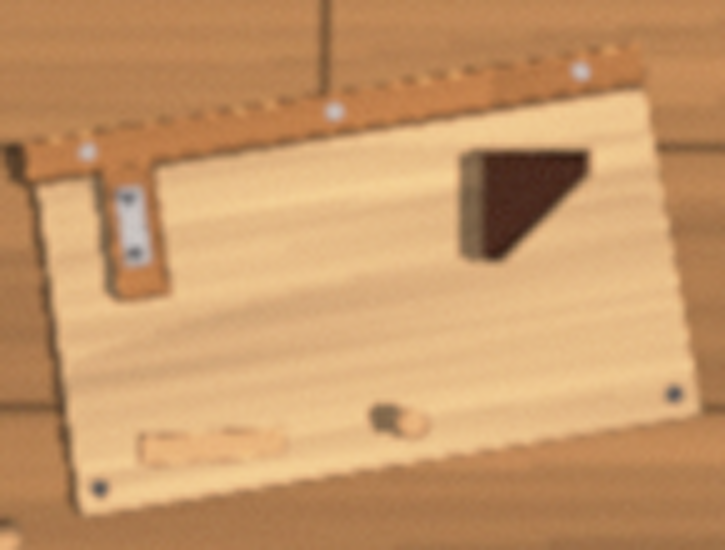

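View pics/scz.png

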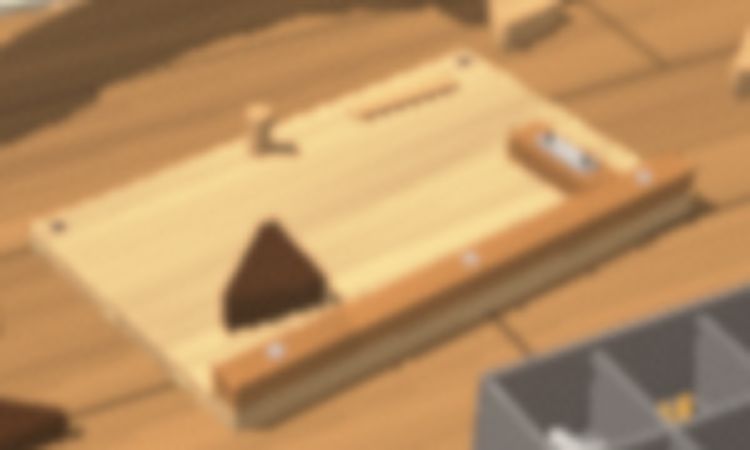

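```bash
cat > fit.py <<'E'
from h import *
from scipy.optimize import least_squares
T=load("top0.npz");S=load("scene0.npz")
def tz(u,v): return [(u+.5)/5-.5+155,(v+.5)/5-.5+150]
def sz(u,v): return [(u+.5)/5-.5+210,(v+.5)/5-.5+145]
pts=[(T,tz(83,514),(-130,200,18)),(T,tz(700,410),(-130,-200,18)),(T,tz(638,46),(110,-200,40)),(T,tz(20,143),(110,200,40)),(T,tz(648,90),(85,-200,40)),
(S,sz(33,222),(-130,-200,18)),(S,sz(472,50),(-130,200,18)),(S,sz(692,160),(110,200,40)),(S,sz(240,402),(110,-200,40)),(S,sz(215,370),(85,-200,40))]
def jw(p,a):
    x,y,t=a[:3];p=np.atleast_2d(p)/1000.
    return np.c_[x+np.cos(t)*p[:,0]-np.sin(t)*p[:,1],y+np.sin(t)*p[:,0]+np.cos(t)*p[:,1],p[:,2]]
def res(a): return np.concatenate([(w2px(c,jw(P,a))-uv)[0] for c,uv,P in pts])
if __name__=="__main__":
    r=least_squares(res,[.43,0,.15]);print(r.x,np.degrees(r.x[2]));print(r.fun.reshape(-1,2))
    for sub in (pts[:5],pts[5:]):
        g=lambda a:np.concatenate([(w2px(c,jw(P,a))-uv)[0] for c,uv,P in sub])
        print(least_squares(g,r.x).x)
    a=r.x
    # block, stop in top view: top corners
    for n,uvs,z in (("stop",[(105,172),(158,165),(168,293),(116,300)],40),("block",[(485,151),(588,153),(587,177),(502,261),(484,258)],42)):
        w=px2w(T,[tz(*u) for u in uvs],z/1000)
        d=w[:,:2]-a[:2];R=np.array([[np.cos(a[2]),-np.sin(a[2])],[np.sin(a[2]),np.cos(a[2])]])
        print(n,"world",w,"jig mm",d@R*1000)
    np.save("jig.npy",a)
E
python3 fit.py
```

```text
[0.5171 0.0828 0.1671] 9.574856238649275
[[-0.3014  0.3318]
 [ 0.455   0.4995]
 [ 0.263  -0.7484]
 [ 0.9236 -0.0462]
 [-0.399  -2.0661]
 [-0.4419  0.3578]
 [-0.8372 -0.6385]
 [ 1.5247  1.1383]
 [-0.2195 -3.1146]
 [-0.0872 -1.0926]]
[0.5159 0.0835 0.1631]
[0.5203 0.0808 0.1729]
stop world [[0.5733 0.2461 0.04  ]
 [0.5779 0.2122 0.04  ]
 [0.4954 0.2035 0.04  ]
 [0.4909 0.2364 0.04  ]] jig mm [[ 82.5991 151.5961]
 [ 81.5146 117.461 ]
 [ -1.2923 122.5756]
 [ -0.3017 155.7667]]
block world [[ 0.587   0.0029  0.042 ]
 [ 0.5858 -0.0628  0.042 ]
 [ 0.5702 -0.0622  0.042 ]
 [ 0.5161 -0.0082  0.042 ]
 [ 0.518   0.0032  0.042 ]] jig mm [[  55.6263  -90.4386]
 [  43.5085 -155.077 ]
 [  28.2751 -151.8315]
 [ -16.1493  -89.6465]
 [ -12.3812  -78.7052]]
```

```bash
cat > ov.py <<'E'
from fit import *
def ov(a,ys,blk,T,S,tag,full=(155,150,300,260)):
    G=(0,255,0);B=(255,0,0);Rr=(0,0,255);Y=(0,255,255)
    P=[(jw([(-130,-200,18),(-130,200,18),(110,200,18),(110,-200,18)],a),G),(jw([(85,-200,40),(85,200,40),(110,200,40),(110,-200,40)],a),B),(jw([(85,-200,18),(85,200,18)],a),Y),
     (jw([(85,ys,40),(0,ys,40),(0,ys+30,40),(85,ys+30,40)],a),Rr)]
    bx,by,bt=blk
    b=np.array([(26,26),(26,-44),(14,-44),(-44,14),(-44,26)])
    c,s=np.cos(bt),np.sin(bt);b=b@np.array([[c,s],[-s,c]])+[bx,by]
    for z,col in((18,Y),(42,(255,255,0))): P.append((jw(np.c_[b,[z]*5],a),col))
    crop(T,*full,5,f"pics/{tag}t.png",P);crop(S,210,145,360,235,5,f"pics/{tag}s.png",P)
if __name__=="__main__":
    import sys
    v=[float(x) for x in sys.argv[2:]]
    ov((v[0],v[1],np.radians(v[2])),v[3],(v[4],v[5],np.radians(v[6])),T,S,sys.argv[1])
E
python3 ov.py o1 .516 .083 9.4 119 28 -115 -10
```

```text
(no output)
```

View pics/o1t.png

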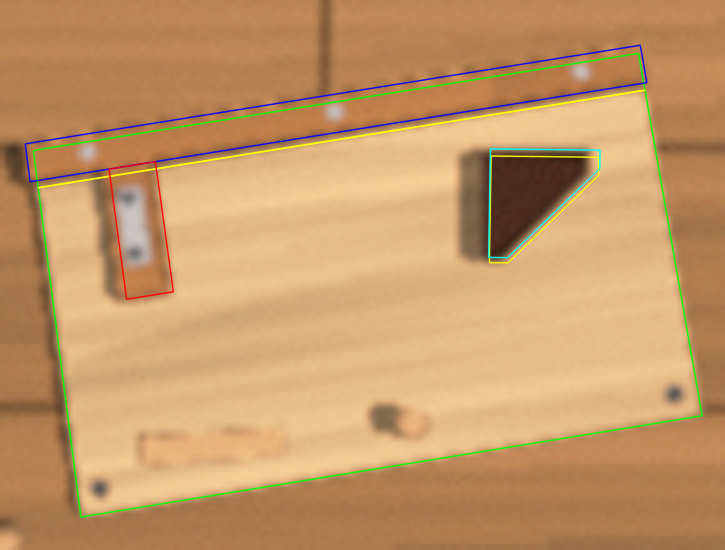

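View pics/o1s.png

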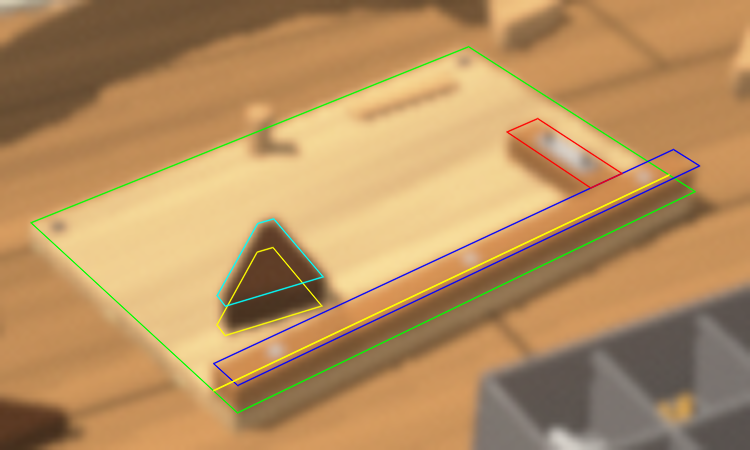

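Run:
```python
from ov import *
im=T["img"].astype(float)
print(im[180:204:2,246:276].sum(2).astype(int)//3)
```

```text
[[174 154 139 118 107 102  92  92  91  87  82  84  85  86  88  91  85  81
   80  77  82  80  83  85  82  86 114 163 190 193]
 [160 114 100 103  96  79  50  49  48  49  44  49  47  48  47  48  46  48
   43  44  49  41  43  47  41  53 102 161 190 196]
 [171 126 110 111 103  79  59  48  48  49  47  50  48  50  50  48  51  44
   52  48  49  48  53  49  47  64 110 157 180 183]
 [168 122 108 109 101  80  56  48  48  50  49  49  48  50  47  49  45  49
   48  48  46  44  49  59  90 128 157 170 174 172]
 [151 112  94  96  91  72  56  49  49  49  51  50  49  50  50  49  48  50
   48  50  47  58  93 133 162 177 177 181 180 179]
 [150 109  94  98  91  74  53  48  48  46  45  49  51  51  49  48  49  47
   46  57  89 131 163 178 179 180 176 177 173 172]
 [153 112 101 100  94  73  55  46  54  48  47  49  47  48  48  47  49  54
   87 129 157 171 173 175 174 174 173 174 173 174]
 [153 110  99  98  91  75  53  52  50  50  49  49  49  49  47  57  89 131
  163 177 180 179 180 180 179 179 179 180 182 180]
 [151 110  95  97  92  76  56  50  53  47  48  50  44  57  92 136 169 181
  183 185 183 183 184 185 183 183 183 184 182 181]
 [158 116 102 101  94  75  58  49  48  49  43  57  93 139 170 183 185 184
  183 184 183 182 181 181 180 177 177 180 176 176]
 [162 123 105 102  99  78  55  41  43  54  88 133 163 179 181 179 177 180
  179 179 177 176 177 174 176 174 175 175 174 175]
 [180 174 160 148 149 145 131 126 128 141 160 173 176 177 176 176 175 176
  177 174 176 176 178 177 176 176 178 178 179 178]]
```

```bash
cat > bfit.py <<'E'
from ov import *
BP=np.array([(26,26),(26,-44),(14,-44),(-44,14),(-44,26)])
def bpts(blk,a,z):
    bx,by,bt=blk[:3];k=blk[3] if len(blk)>3 else 1
    c,s=np.cos(bt),np.sin(bt);b=(BP*k)@np.array([[c,s],[-s,c]])+[bx,by]
    return jw(np.c_[b,[z]*5],a)
def bfit(cam,a,b0,scale=False):
    im=cam["img"].astype(float).mean(2)
    c0=w2px(cam,bpts(b0,a,42)).mean(0).astype(int);x0,y0=c0-22;n=44
    sub=im[y0:y0+n,x0:x0+n]
    dark=(sub<76).astype(float)
    # soft: darkness 1 at 48, 0 at >=105
    dark=np.clip((102-sub)/54,0,1)
    ss=8
    def ren(b):
        q=((w2px(cam,bpts(b,a,42))-[x0,y0]+.5)*ss-.5)
        m=np.zeros((n*ss,n*ss),np.uint8);cv2.fillPoly(m,[np.round(q*16).astype(int)],255,cv2.LINE_AA,4)
        m=cv2.GaussianBlur(m.astype(float)/255,(0,0),.5*ss)
        return cv2.resize(m,(n,n),interpolation=cv2.INTER_AREA)
    from scipy.optimize import minimize
    x=list(b0)+([1.] if scale else [])
    sc=np.array([4,4,.06]+([.05] if scale else []))
    f=lambda d:((ren(np.array(x)+d*sc)-dark)**2).sum()
    r=minimize(f,np.zeros(len(x)),method="Nelder-Mead",options=dict(initial_simplex=np.vstack([np.zeros(len(x)),np.eye(len(x))]),xatol=.01,fatol=1e-3))
    return np.array(x)+r.x*sc,r.fun
if __name__=="__main__":
    a=(.516,.083,np.radians(9.4))
    for s in(False,True):
        b,f=bfit(T,a,(28,-112,-.17),s);print(b,np.degrees(b[2]),f)
    print("world",bpts(b,a,42))
E
python3 bfit.py
python3 ov.py o2 .516 .083 9.4 121 27.5 -112 -10
```

```text
[  27.4743 -108.6881   -0.1564] -8.960014792948522 11.956983926514948
[  27.3054 -108.8515   -0.1502    0.936 ] -8.604966362678757 1.8986877719258741
world [[ 0.5847  0.0047  0.042 ]
 [ 0.5856 -0.0608  0.042 ]
 [ 0.5744 -0.0609  0.042 ]
 [ 0.5194 -0.0074  0.042 ]
 [ 0.5192  0.0038  0.042 ]]
```

View pics/o2t.png

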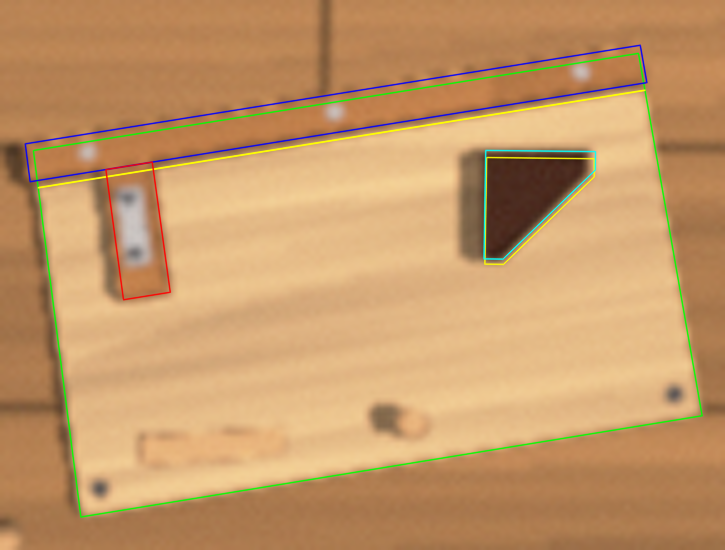

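View pics/o2s.png

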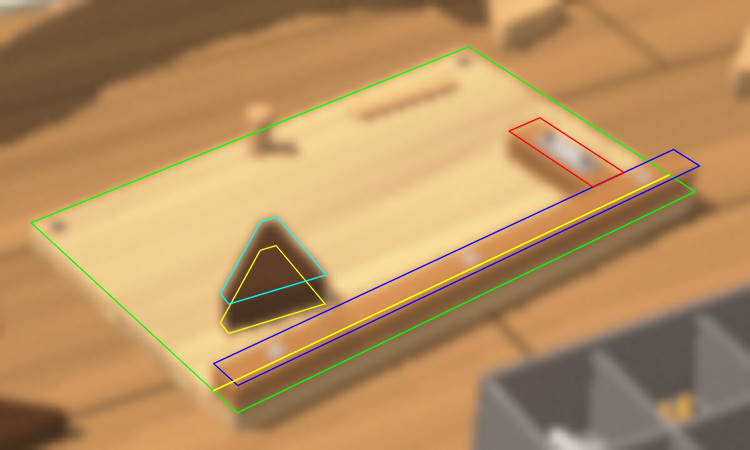

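```bash
cat > d.py <<'E'
# usage: d.py x y z yaw   -> turn & shift in tool axes from present pose
import sys
from h import *
from workcell import get_obs
from scipy.spatial.transform import Rotation as Ro
v=[float(x) for x in sys.argv[1:]]
o=get_obs();R=Ro.from_euler("xyz",o["tcp_rot"],degrees=True)
print("t",o["time"],"pos",o["ee_pos"],"rpy",o["tcp_rot"],"F",o["wrist_force"],"open",o["opening"])
if len(v)==4:
    Rt=Ro.from_euler("xyz",[-90,0,v[3]],degrees=True)
    print("turn",(R.inv()*Rt).as_rotvec(degrees=True).round(2),"shift",R.inv().apply(np.array(v[:3])-o["ee_pos"]).round(4))
E
python3 d.py .527 -.073 .15 -35.6
```

```text
t 0.1 pos [ 0.1252 -0.5353  0.2307] rpy [-89.9987   0.0669 -76.835 ] F [-0.1289 -0.4315  0.6966] open 0.08546871157199533
turn [ -0.03 -41.23  -0.06] shift [-0.3586  0.0811  0.4965]
```

Emit:
play_rows(moves=[[[0,-8,0],[-0.036,0.008,0.05],40],[[0,-16,0],[-0.072,0.016,0.1],40],[[0,-24,0],[-0.108,0.024,0.15],40],[[0,-32,0],[-0.144,0.03,0.2],40],[[0,-41.2,0],[-0.18,0.03,0.25],40]])

```text
time: 0.6
ee_pos: [0.2891, -0.3465, 0.2034]
tcp_rot: [-90.0, 0.0, -35.9]
wrist_force: [2.2, -1.6, 0.5]
opening: 0.0339
```

```bash
python3 d.py .527 -.073 .15 -35.6
```

```text
t 0.6 pos [ 0.2891 -0.3465  0.2034] rpy [-89.9874   0.0413 -35.9394] F [ 2.1956 -1.5606  0.5226] open 0.03387104193103703
turn [-0.01 -0.34 -0.04] shift [0.0321 0.0534 0.361 ]
```

Emit:
play_rows(moves=[[[0,0,0],[0.005,0.01,0.045],40],[[0,0,0],[0.01,0.02,0.09],40],[[0,0,0],[0.015,0.03,0.135],40],[[0,0,0],[0.02,0.04,0.18],40],[[0,0,0],[0.025,0.053,0.225],40]])

```text
time: 1.1
ee_pos: [0.4427, -0.18, 0.1509]
tcp_rot: [-90.0, -0.0, -36.2]
wrist_force: [0.6, -2.0, -0.2]
opening: 0.0344
```

Emit:
play_rows(moves=[[[0,0,0],[0,0,0.04],40],[[0,0,0],[0,0,0.07],40],[[0,0,0],[0,0,0.09],40],[[0,0,0],[0,0,0.09],40],[[0,0,0],[0,0,0.09],40]])

```text
time: 1.6
ee_pos: [0.4946, -0.1089, 0.1508]
tcp_rot: [-90.0, 0.0, -36.2]
wrist_force: [-0.2, -0.1, -0.1]
opening: 0.034
```

```bash
python3 d.py .527 -.073 .07 -35.6
```

```text
t 1.6 pos [ 0.4946 -0.1089  0.1508] rpy [-90.0334   0.0427 -36.1805] F [-0.2131 -0.0805 -0.1216] open 0.03399513854838346
turn [ 0.03 -0.58 -0.04] shift [0.005  0.0808 0.0481]
```

Emit:
play_rows(moves=[[[0,-0.6,0],[0.003,0.02,0.02],40],[[0,-0.6,0],[0.005,0.04,0.035],40],[[0,-0.6,0],[0.005,0.06,0.04],40],[[0,-0.6,0],[0.005,0.085,0.04],40],[[0,-0.6,0],[0.005,0.085,0.04],40]])

```text
time: 2.1
ee_pos: [0.5202, -0.0803, 0.063]
tcp_rot: [-90.2, 0.3, -35.7]
wrist_force: [-0.3, -0.1, 0.3]
opening: 0.0343
```

```bash
cat > look.py <<'E'
import sys
from h import *
from workcell import camera
t=sys.argv[1]
for n,b in(("top",(155,150,300,260)),("scene",(210,115,360,235))):
    c=camera(n);np.savez(f"{n}_{t}.npz",**c);crop(c,*b,5,f"pics/{t}_{n}.png")
E
python3 look.py l1; python3 d.py
```

```text
t 2.2 pos [ 0.522  -0.0805  0.0666] rpy [-90.0204   0.0286 -35.7072] F [0.3309 0.1135 0.6437] open 0.03429398632003
```

View pics/l1_top.png

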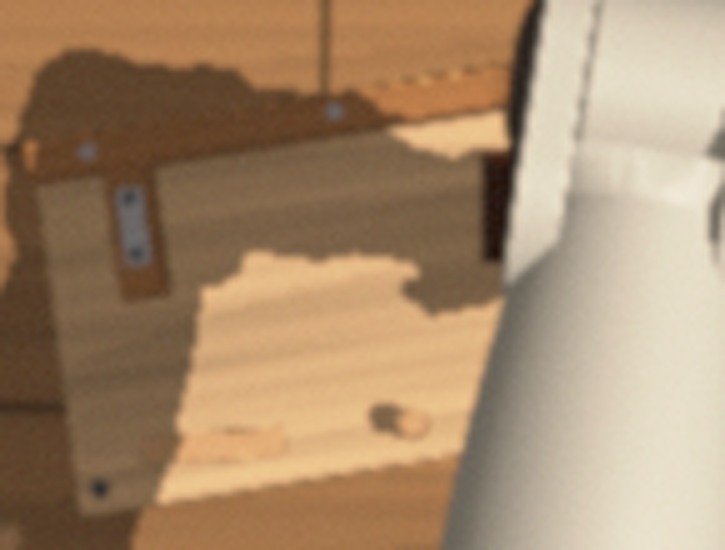

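View pics/l1_scene.png

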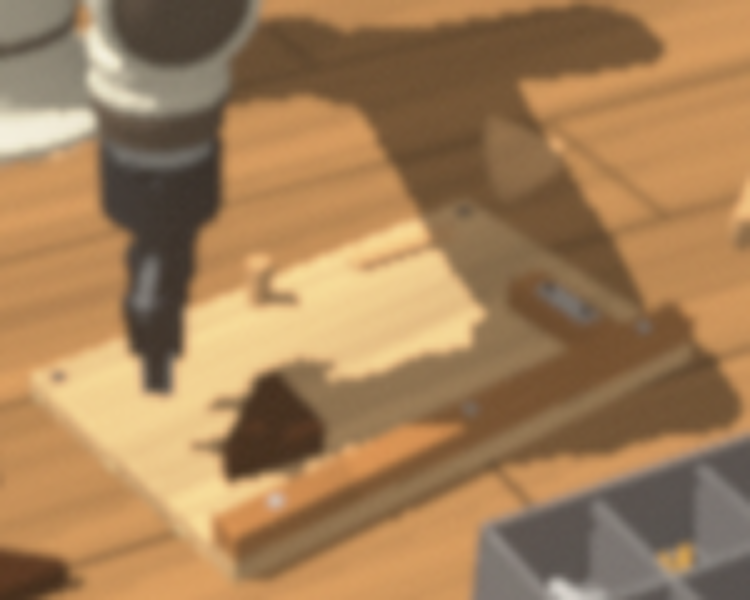

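```bash
python3 - <<'E'
from h import *
c=load("scene_l1.npz")
for dz in(0,.005,.01): print(((w2px(c,[.522,-.0805,.0666+dz])-[210,115]+.5)*5-.5))
E
python3 d.py .522 -.0805 .024 -35.6
```

```text
[[165.1202 373.0933]]
[[165.0214 366.8437]]
[[164.9222 360.565 ]]
t 2.2 pos [ 0.522  -0.0805  0.0666] rpy [-90.0204   0.0286 -35.7072] F [0.3309 0.1135 0.6437] open 0.03429398632003
turn [ 0.02 -0.11 -0.03] shift [0.     0.0426 0.    ]
```

Run:
```python
from h import *
c=load("scene_l1.npz")
y=np.radians(-35.7);X=np.array([np.cos(y),np.sin(y),0]);Z=np.array([-np.sin(y),np.cos(y),0]);t=np.array([.522,-.0805,.0666])
for s in(1,-1):
  print(s,((w2px(c,[t+X*s*a+Z*b+[0,0,dz] for a in(.017,.03) for b in(-.011,.011) for dz in(0,.008)])-[210,115]+.5)*5-.5).round())
```

```text
1 [[143. 387.]
 [143. 377.]
 [177. 390.]
 [177. 380.]
 [139. 399.]
 [139. 389.]
 [174. 403.]
 [173. 392.]]
-1 [[153. 356.]
 [153. 346.]
 [186. 360.]
 [186. 350.]
 [157. 345.]
 [157. 335.]
 [190. 348.]
 [190. 338.]]
```

Emit:
play_rows(moves=[[[0,0,0],[0,0.015,0],40],[[0,0,0],[0,0.03,0],40],[[0,0,0],[0,0.042,0],40],[[0,0,0],[0,0.042,0],40],[[0,0,0],[0,0.042,0],40]])

```text
time: 2.7
ee_pos: [0.5223, -0.0797, 0.0238]
tcp_rot: [-90.0, 0.0, -35.6]
wrist_force: [0.6, -0.4, 0.2]
opening: 0.0339
```

```bash
python3 d.py .53 -.0693 .024 -35.6
```

```text
t 2.7 pos [ 0.5223 -0.0797  0.0238] rpy [-90.0185   0.0406 -35.6372] F [ 0.6225 -0.375   0.1805] open 0.033935715007364156
turn [ 0.02 -0.04 -0.04] shift [ 0.0002 -0.0002  0.0129]
```

Emit:
play_rows(moves=[[[0,0,0],[0,0,0.01],40],[[0,0,0],[0,0,0.018],40],[[0,0,0],[0,0,0.024],40],[[0,0,0],[0,0,0.03],40],[[0,0,0],[0,0,0.035],40]])

```text
time: 3.2
ee_pos: [0.5434, -0.0507, 0.0242]
tcp_rot: [-90.0, -0.0, -35.6]
wrist_force: [-0.3, -1.4, -0.9]
opening: 0.0342
```

Emit:
play_rows(moves=[[[0,0,0],[0,0,0.005],40],[[0,0,0],[0,0,0.01],40],[[0,0,0],[0,0,0.015],40],[[0,0,0],[0,0,0.02],40],[[0,0,0],[0,0,0.025],40]])

```text
time: 3.7
ee_pos: [0.5577, -0.0307, 0.0242]
tcp_rot: [-90.0, -0.0, -35.6]
wrist_force: [-0.3, 0.2, 1.0]
opening: 0.0341
```

```bash
python3 look.py l2; python3 d.py
```

```text
t 3.8 pos [ 0.5579 -0.0304  0.0241] rpy [-89.9853   0.0004 -35.6118] F [-0.0537  0.4402 -0.009 ] open 0.03415070970040542
```

View pics/l2_scene.png

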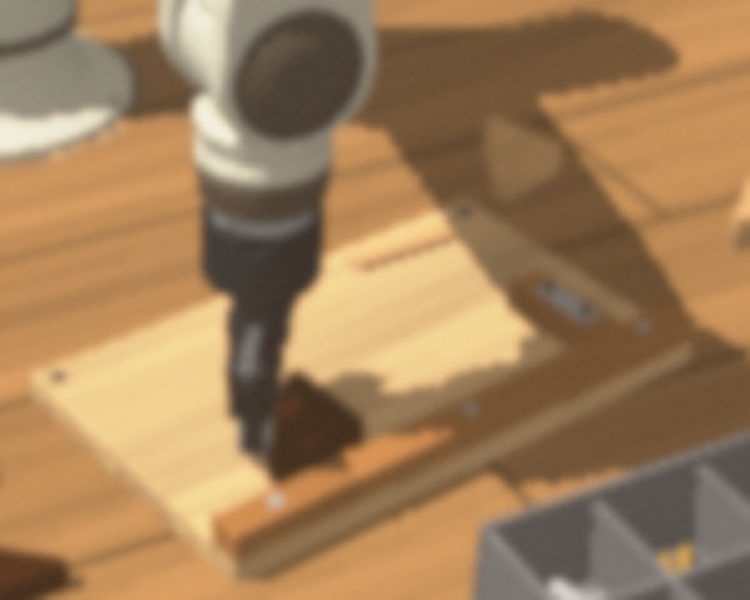

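View pics/l2_top.png

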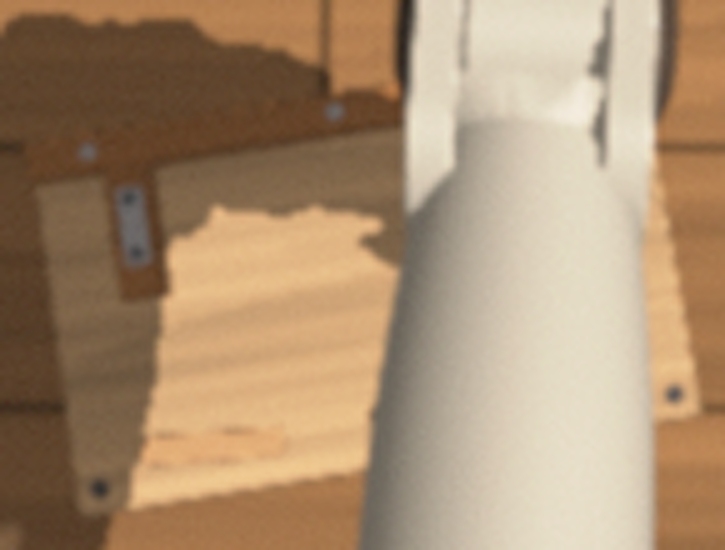

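Emit:
play_rows(moves=[[[0,0,0],[0,0,0.004],40],[[0,0,0],[0,0,0.008],40],[[0,0,0],[0,0,0.012],40],[[0,0,0],[0,0,0.016],40],[[0,0,0],[0,0,0.018],40]])

```text
time: 4.3
ee_pos: [0.5682, -0.016, 0.0241]
tcp_rot: [-90.0, -0.0, -35.6]
wrist_force: [-0.4, -0.2, 0.5]
opening: 0.0336
```

```bash
python3 look.py l3; python3 d.py
```

```text
t 4.4 pos [ 0.5682 -0.016   0.0241] rpy [-89.9949  -0.0016 -35.6192] F [-0.3921  0.2225 -0.5537] open 0.03446807160123276
```

View pics/l3_scene.png

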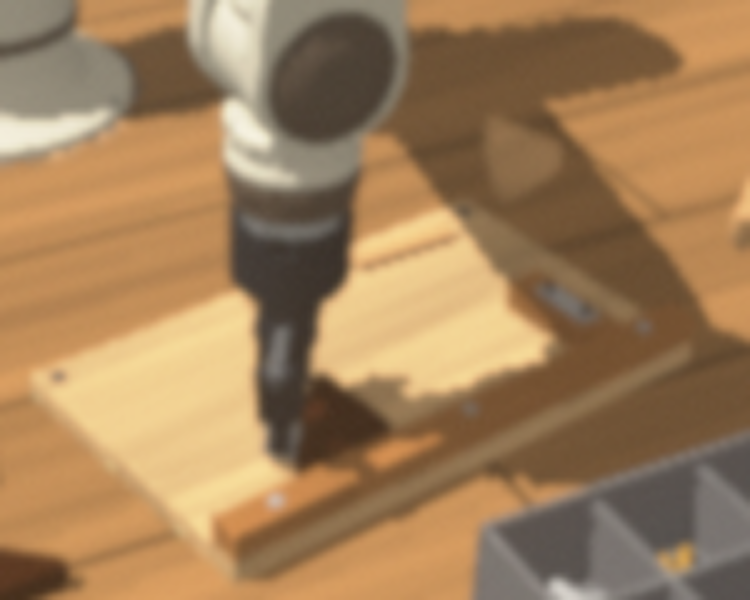

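Emit:
play_rows(moves=[[[0,0,0],[0,0,0.002],40],[[0,0,0],[0,0,0.004],40],[[0,0,0],[0,0,0.006],40],[[0,0,0],[0,0,0.008],40],[[0,0,0],[0,0,0.009],40]])

```text
time: 4.9
ee_pos: [0.572, -0.0108, 0.0241]
tcp_rot: [-90.3, -0.0, -35.7]
wrist_force: [-9.6, -13.4, 6.1]
opening: 0.0339
```

```bash
cat > ov3.py <<'E'
import sys
from ov import *
t=sys.argv[1];bx,by,bt=[float(v) for v in sys.argv[2:5]]
a=(.516,.083,np.radians(9.4));S2=load(f"scene_{t}.npz");T2=load(f"top_{t}.npz")
ov(a,121,(bx,by,np.radians(bt)),T2,S2,t+"o")
E
python3 look.py l4; python3 d.py; python3 ov3.py l4 59 -74 0
```

```text
t 5.0 pos [ 0.5719 -0.0108  0.0242] rpy [-90.2717   0.0018 -35.7102] F [ -8.2916 -10.5816   4.829 ] open 0.03385167568785987
```

View pics/l4os.png

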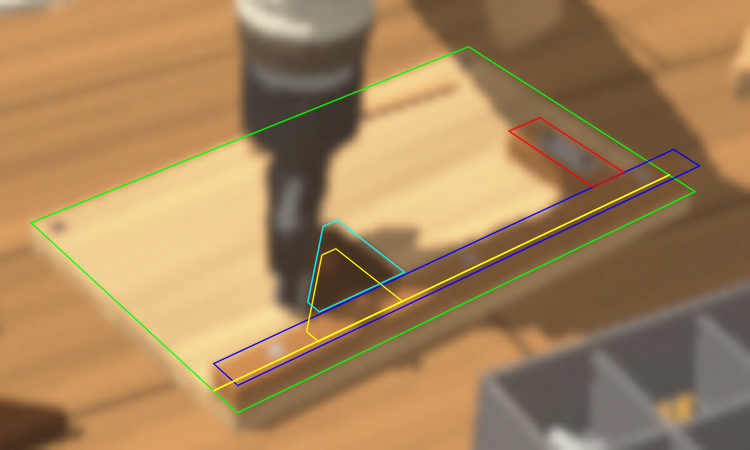

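View pics/l4_scene.png

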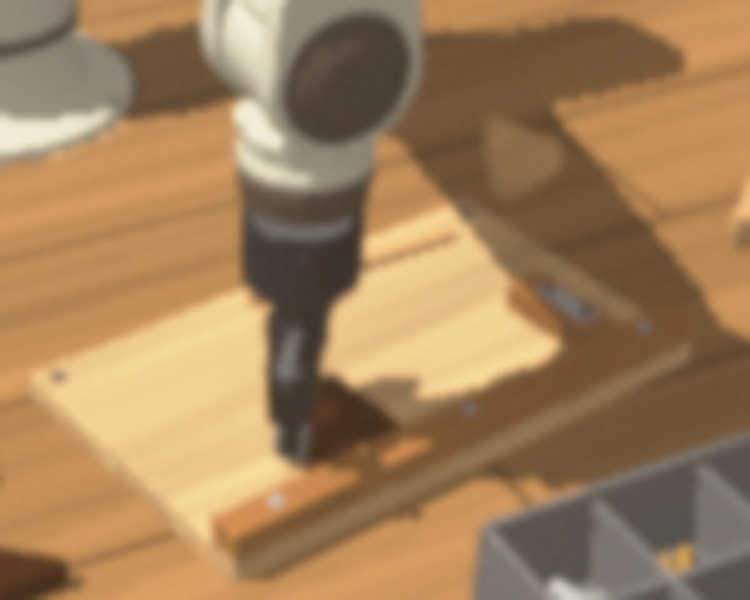

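Emit:
play_rows(moves=[[[0,0,0],[-0.0025,0,0.0015],40],[[0,0,0],[-0.006,0,0.004],40],[[0,0,0],[-0.009,0,0.007],40],[[0,0,0],[-0.012,0,0.01],40],[[0,0,0],[-0.015,0,0.013],40]])

```text
time: 5.5
ee_pos: [0.5683, 0.0104, 0.0241]
tcp_rot: [-90.1, 0.0, -35.6]
wrist_force: [-3.4, -4.4, 2.0]
opening: 0.0339
```

```bash
python3 look.py l5; python3 d.py; python3 ov3.py l5 59 -57 0
```

```text
t 5.6 pos [0.5683 0.0109 0.0241] rpy [-90.0121   0.0273 -35.6022] F [-3.7578 -1.6077  1.6066] open 0.03391504514216419
```

View pics/l5os.png

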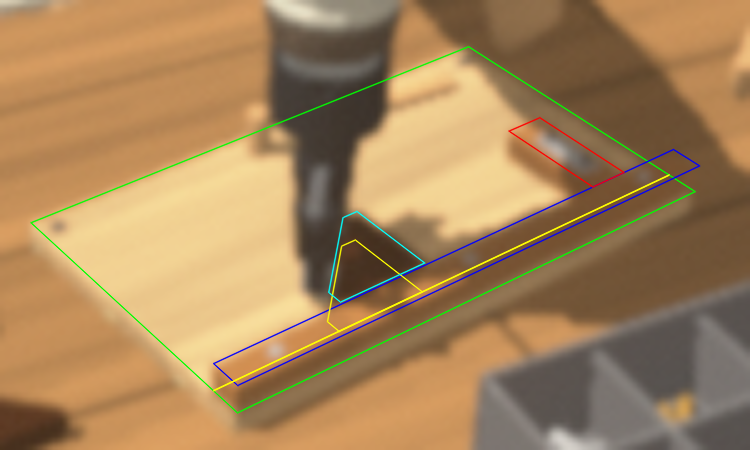

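View pics/l5_top.png

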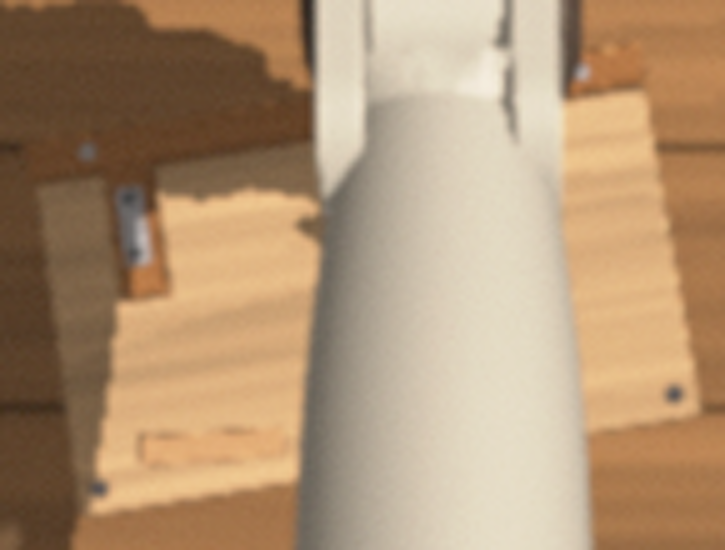

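Run:
```python
from h import *
c=load("scene_l5.npz");crop(c,260,180,310,220,14,"pics/l5z.png")
```

```text
(no output)
```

View pics/l5z.png

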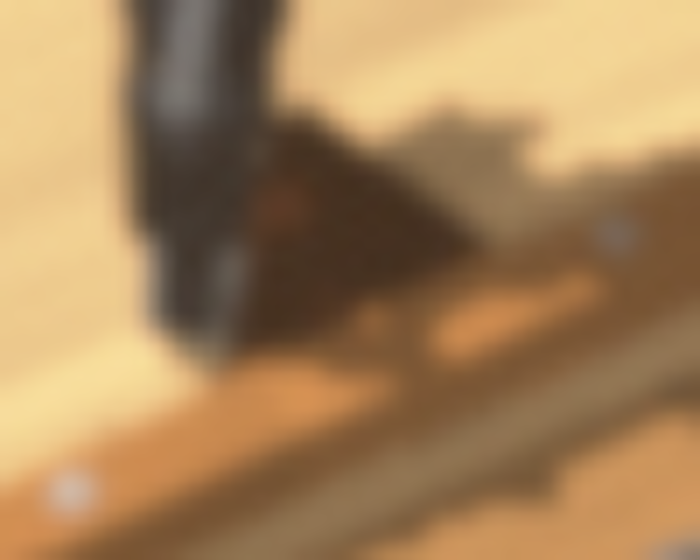

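Emit:
play_rows(moves=[[[0,0,0],[-0.004,0,0.004],40],[[0,0,0],[-0.008,0,0.008],40],[[0,0,0],[-0.012,0,0.012],40],[[0,0,0],[-0.016,0,0.016],40],[[0,0,0],[-0.02,0,0.02],40]])

```text
time: 6.1
ee_pos: [0.5638, 0.0381, 0.0241]
tcp_rot: [-90.1, 0.0, -35.6]
wrist_force: [-2.8, -6.1, 1.5]
opening: 0.0342
```

Emit:
play_rows(moves=[[[0,0,0],[-0.004,0,0.004],40],[[0,0,0],[-0.008,0,0.008],40],[[0,0,0],[-0.012,0,0.012],40],[[0,0,0],[-0.016,0,0.016],40],[[0,0,0],[-0.02,0,0.02],40]])

```text
time: 6.6
ee_pos: [0.5591, 0.066, 0.0241]
tcp_rot: [-90.1, 0.0, -35.7]
wrist_force: [-3.6, -5.1, 2.5]
opening: 0.0345
```

```bash
python3 look.py l6; python3 d.py
python3 - <<'E'
from fit import *
from workcell import get_obs
a=(.516,.083,np.radians(9.4));p=get_obs()["ee_pos"][:2]-a[:2];c,s=np.cos(a[2]),np.sin(a[2])
print("tcp jig",p@np.array([[c,-s],[s,c]])*1000)
E
python3 ov3.py l6 59 3 0
```

```text
t 6.7 pos [0.5591 0.0667 0.0241] rpy [-90.0087   0.0373 -35.6001] F [-3.8395  0.0754  1.6637] open 0.03431143876323988
tcp jig [ 39.8376 -23.1641]
```

View pics/l6os.png

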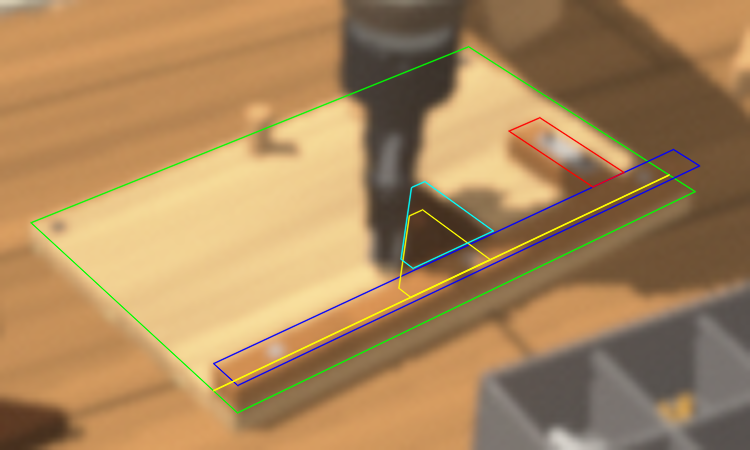

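View pics/l6_scene.png

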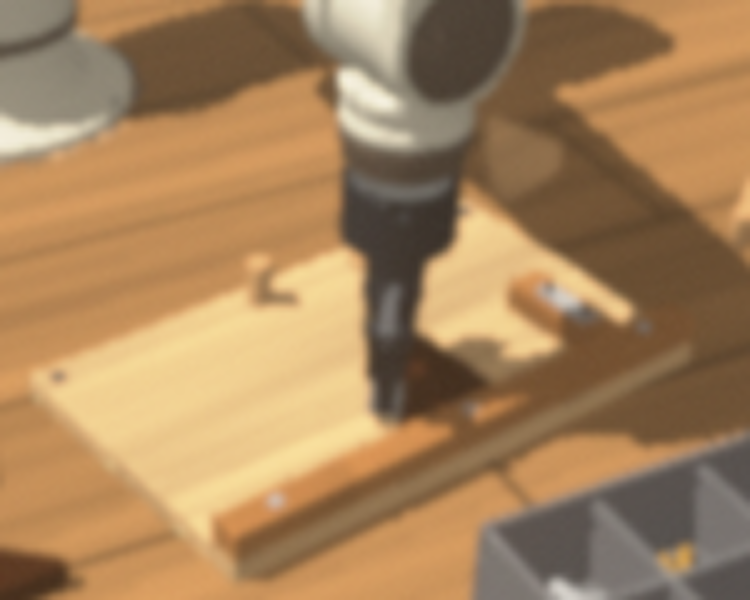

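Emit:
play_rows(moves=[[[0,0,0],[-0.004,0,0.004],40],[[0,0,0],[-0.008,0,0.008],40],[[0,0,0],[-0.012,0,0.012],40],[[0,0,0],[-0.016,0,0.016],40],[[0,0,0],[-0.02,0,0.02],40]])

```text
time: 7.2
ee_pos: [0.5545, 0.0937, 0.0241]
tcp_rot: [-90.1, 0.0, -35.7]
wrist_force: [-3.3, -5.9, 2.3]
opening: 0.0343
```

Emit:
play_rows(moves=[[[0,0,0],[-0.004,0,0.004],40],[[0,0,0],[-0.008,0,0.008],40],[[0,0,0],[-0.012,0,0.012],40],[[0,0,0],[-0.016,0,0.016],40],[[0,0,0],[-0.02,0,0.02],40]])

```text
time: 7.7
ee_pos: [0.5498, 0.1216, 0.0241]
tcp_rot: [-90.1, 0.0, -35.7]
wrist_force: [-4.5, -5.8, 2.4]
opening: 0.0343
```

```bash
cat > tj.py <<'E'
from fit import *
from workcell import get_obs
a=(.516,.083,np.radians(9.4));p=get_obs()["ee_pos"][:2]-a[:2];c,s=np.cos(a[2]),np.sin(a[2])
print("tcp jig",p@np.array([[c,-s],[s,c]])*1000)
E
python3 look.py l7; python3 d.py;python3 tj.py
python3 ov3.py l7 59 61 0
```

```text
t 7.8 pos [0.5498 0.1223 0.0241] rpy [-90.0227   0.0405 -35.6124] F [-4.2933 -2.4429  2.2446] open 0.03431521266295169
tcp jig [39.7765 33.2348]
```

View pics/l7os.png

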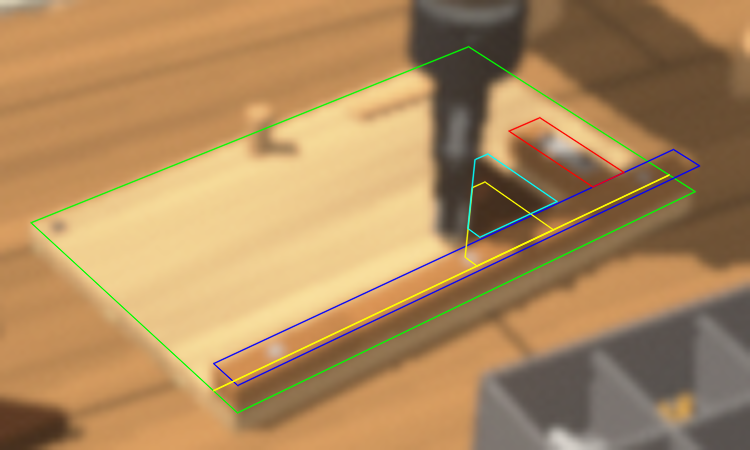

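View pics/l7_scene.png

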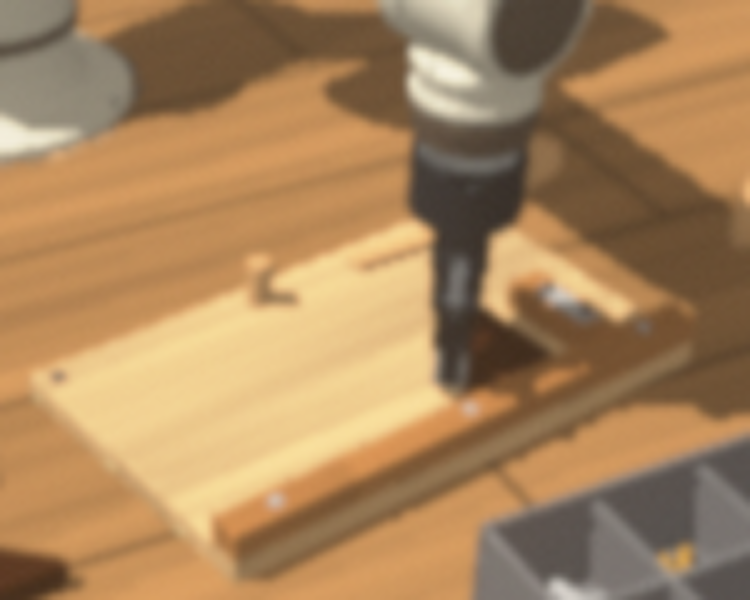

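View pics/l7_top.png

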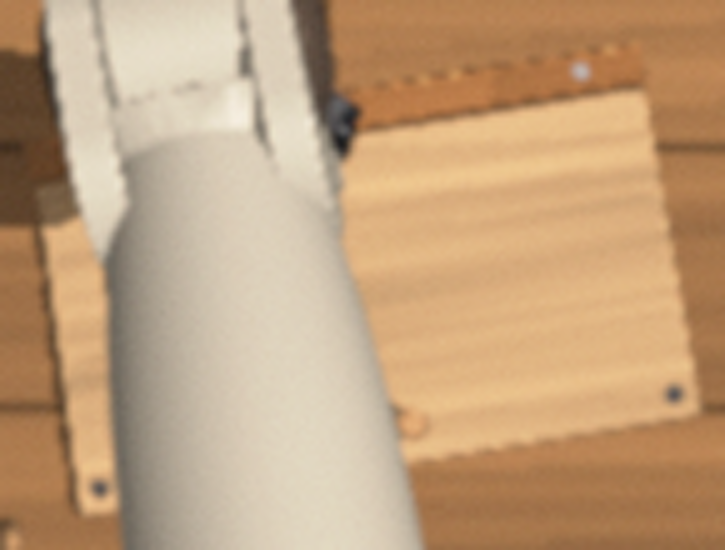

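Emit:
play_rows(moves=[[[0,0,0],[-0.003,0,0.003],40],[[0,0,0],[-0.006,0,0.006],40],[[0,0,0],[-0.009,0,0.009],40],[[0,0,0],[-0.012,0,0.012],40],[[0,0,0],[-0.015,0,0.015],40]])

```text
time: 8.3
ee_pos: [0.5464, 0.1424, 0.0241]
tcp_rot: [-90.1, 0.0, -35.7]
wrist_force: [-5.4, -6.5, 3.1]
opening: 0.0338
```

Emit:
play_rows(moves=[[[0,0,0],[-0.0015,0,0.0015],40],[[0,0,0],[-0.003,0,0.003],40],[[0,0,0],[-0.0045,0,0.0045],40],[[0,0,0],[-0.006,0,0.006],40],[[0,0,0],[-0.0075,0,0.0075],40]])

```text
time: 8.8
ee_pos: [0.5447, 0.1528, 0.0241]
tcp_rot: [-90.1, 0.0, -35.7]
wrist_force: [-4.5, -6.6, 3.9]
opening: 0.0339
```

```bash
python3 look.py l8; python3 d.py;python3 tj.py
```

```text
t 8.9 pos [0.5446 0.153  0.0241] rpy [-90.0624   0.0218 -35.6426] F [-4.4221 -4.8866  2.1318] open 0.0341204563821007
tcp jig [39.6714 64.4241]
```

View pics/l8_scene.png

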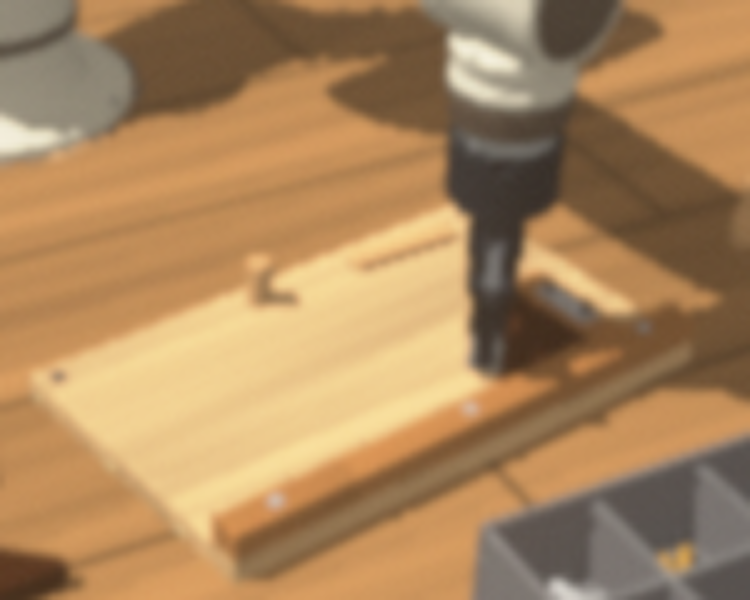

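Nearly there; creep on until the force rises.

Emit:
play_rows(moves=[[[0,0,0],[-0.0008,0,0.0008],40],[[0,0,0],[-0.0016,0,0.0016],40],[[0,0,0],[-0.0024,0,0.0024],40],[[0,0,0],[-0.0032,0,0.0032],40],[[0,0,0],[-0.004,0,0.004],40]])

```text
time: 9.4
ee_pos: [0.5438, 0.1579, 0.0241]
tcp_rot: [-90.1, -0.0, -35.7]
wrist_force: [-3.3, -13.0, 5.0]
opening: 0.0343
```

```bash
python3 d.py;python3 tj.py
```

```text
t 9.4 pos [0.5438 0.1579 0.0241] rpy [-90.1178  -0.0343 -35.6716] F [ -3.2567 -12.9539   4.9782] open 0.03429554666569335
tcp jig [39.6795 69.3546]
```

Emit:
play_rows(moves=[[[0,0,0],[0,0,0.0007],40],[[0,0,0],[0,0,0.0014],40],[[0,0,0],[0,0,0.002],40],[[0,0,0],[0,0,0.0025],40],[[0,0,0],[0,0,0.0025],40]])

```text
time: 9.9
ee_pos: [0.5439, 0.1579, 0.0241]
tcp_rot: [-90.4, -0.0, -35.7]
wrist_force: [-11.5, -20.4, 11.1]
opening: 0.0342
```

```bash
python3 d.py;python3 tj.py
```

```text
t 9.9 pos [0.5439 0.1579 0.0241] rpy [-90.3858  -0.0256 -35.7311] F [-11.4524 -20.401   11.0502] open 0.03418490933978028
tcp jig [39.7221 69.393 ]
```

Emit:
play_rows(moves=[[[0,0,0],[0,0,-0.002],40],[[0,0,0],[0,0,-0.005],40],[[0,0,0],[0,0,-0.01],40],[[0,0,0],[0,0,-0.018],40],[[0,0,0],[0,0,-0.03],40]])

```text
time: 10.4
ee_pos: [0.5278, 0.1364, 0.0241]
tcp_rot: [-90.0, 0.0, -35.6]
wrist_force: [-0.3, 0.5, -0.3]
opening: 0.0341
```

Emit:
play_rows(moves=[[[0,0,0],[0,0,-0.015],40],[[0,0,0],[0,-0.03,-0.025],40],[[0,0,0],[0,-0.07,-0.025],40],[[0,0,0],[0,-0.11,-0.025],40],[[0,0,0],[0,-0.15,-0.025],40]])

```text
time: 10.9
ee_pos: [0.5127, 0.1153, 0.1758]
tcp_rot: [-90.0, -0.0, -35.7]
wrist_force: [1.0, -0.3, 0.7]
opening: 0.0347
```

```bash
python3 d.py .35 -.35 .2 -35
```

```text
t 10.9 pos [0.5127 0.1153 0.1758] rpy [-89.9872  -0.0079 -35.6701] F [ 0.979  -0.317   0.7476] open 0.034677348841678265
turn [-0.01 -0.67  0.01] shift [ 0.1392 -0.0242 -0.4728]
```

Move the arm out of the top view to check.

Emit:
play_rows(moves=[[[0,0,0],[0.01,-0.01,-0.045],40],[[0,0,0],[0.02,-0.02,-0.09],40],[[0,0,0],[0.03,-0.03,-0.135],40],[[0,0,0],[0.04,-0.04,-0.18],40],[[0,0,0],[0.05,-0.05,-0.225],40]])

```text
time: 11.4
ee_pos: [0.4212, -0.0974, 0.2246]
tcp_rot: [-90.0, -0.0, -35.6]
wrist_force: [0.6, 0.2, 0.8]
opening: 0.034
```

Emit:
play_rows(moves=[[[0,0,0],[0.01,0,-0.04],40],[[0,0,0],[0.02,0,-0.08],40],[[0,0,0],[0.03,0,-0.12],40],[[0,0,0],[0.03,0,-0.14],40],[[0,0,0],[0.03,0,-0.14],40]])

```text
time: 11.9
ee_pos: [0.3638, -0.2288, 0.2241]
tcp_rot: [-90.0, -0.0, -35.9]
wrist_force: [0.6, 1.0, -0.1]
opening: 0.034
```

```bash
python3 look.py l9; python3 d.py; python3 ov3.py l9 59 95 0
python3 - <<'E'
from bfit import *
T9=load("top_l9.npz");a=(.516,.083,np.radians(9.4))
for s in(0,1): print(bfit(T9,a,(58,93,0.),s))
E
```

```text
t 12.0 pos [ 0.3652 -0.2272  0.2242] rpy [-89.9849  -0.0168 -35.7361] F [ 0.527  -0.7483  0.2192] open 0.03442139623967927
(array([56.9539, 96.6267,  0.0347]), np.float64(29.749748018599234))
(array([56.9724, 96.7519,  0.0318,  1.0336]), np.float64(27.2679561039585))
```

View pics/l9_top.png

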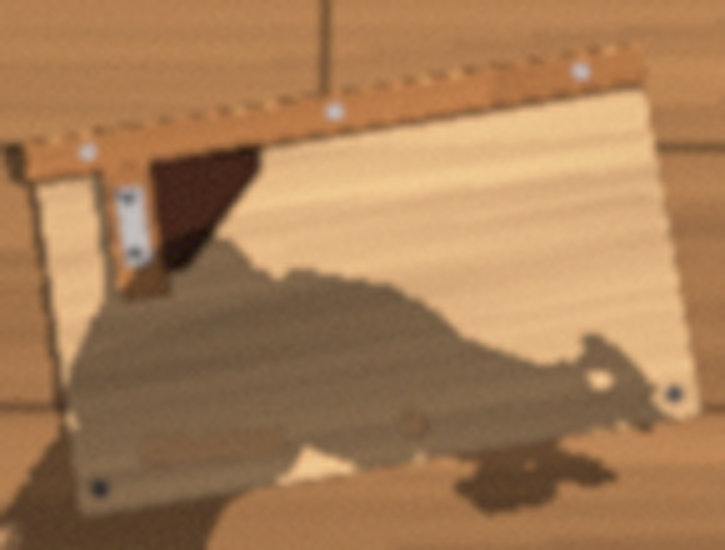

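View pics/l9ot.png

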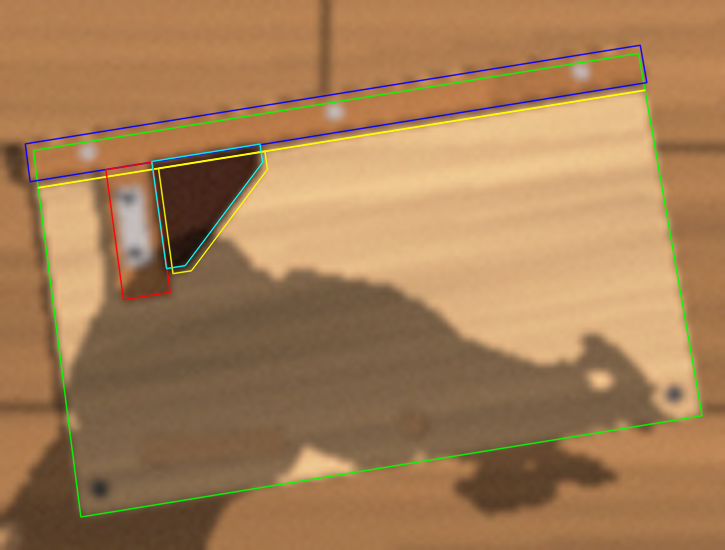

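View pics/l9_scene.png

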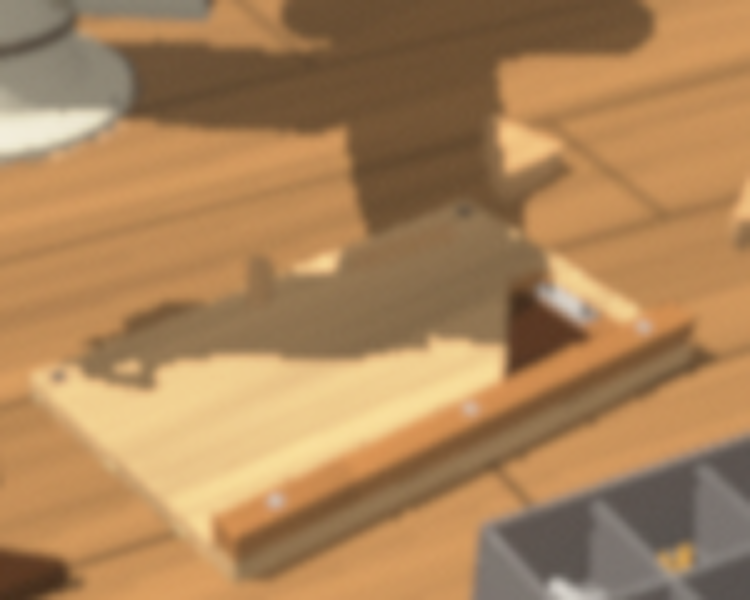

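```bash
python3 -c "
from workcell import job_done;print(job_done())"
```

```text
the job is handed in; nothing more can be done
None
```

The dark walnut block is seated in the corner between fence and stop, and the job is handed in. `job_done` gives no verdict, so I can only report my own checks.

I pushed the middle of its slanted face with the two part-open fingers, set at 45° to the jig. That squared it up and laid it flat on the fence about 17 cm short of the stop. I then slid it along under light fence pressure and pressed it into the corner. The hand was backed off and swung away by 12.0 s of the 40 s.

**Checks that agreed**
- **Fence contact:** the wrist force rose to about 14 N when the block met the fence. Fence pressure showed in every reading during the slide.
- **Seating:** the force rose at the stop with the hand within 1 mm of the predicted place. A final press of about 23 N moved nothing.
- **Last pictures:** in the top view the block's edge runs parallel to the fence (both about 8.1°). I saw no gap at fence or stop in either view, and the block looks flat.
- **Bystanders:** the shim and dowel are where they were. I did not recheck the others, but the hand never came near them.

**Check that disagreed**
- The automatic outline fit on the last top picture put the block about 2 mm off and turned about 2°. The arm's shadow lies across the block there and the fit was poor, so I trusted the force and edge checks instead.

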